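# Put the gem-testing instruments on their mats

### The arm

A 6-joint arm with a two-finger parallel gripper is mounted at the origin on the work surface. World frame = base frame: x ahead of the robot, y to its left, z up, the work surface at z = 0. Lengths are in m, angles in degrees, forces in N, time in s.
With the tool pointing down it reaches from about 0.325 to 0.775 m from the base axis. Payload 5.5 kg.
Tool frame: the origin (TCP) lies at the centre of the arm's flange, where the gripper is bolted on; the fingertips stand 182 mm ahead of it and the grasp point (between the pads) lies 163 mm ahead of it; z points along the fingers, y is the line along which they close (so a half turn about z gives the same grasp; the last joint's range is limited). The gripper opens to 88 mm and grips with 3 to 60 N. Pads are 20 mm wide; open, the fingers measure 115 mm over their backs; the gripper's body (75 mm by 178 mm) begins 61 mm behind the grasp point.
Start: joints at [59.834, 5.22, 70.514, -0, 104.267, -3.249], TCP at [0.272, 0.535, 0.405] pointing down, gripper open.
Joint ranges: [-164.24, 164.24], [-49.07, 125.15], [9.68, 141.18], [-86.29, 266.29], [3.28, 154.24], [-151.56, 151.56]. Speed limits (degrees/s): [147.25, 147.25, 172.46, 180, 180, 180].

### API

Orientations are given as [roll, pitch, yaw] about the fixed x, y, z axes, in that order (R = Rz(yaw) Ry(pitch) Rx(roll)).
In Python, from station import r gives the robot as it stands. The module is installed in compiled form; this text tells all that it offers. Calls block until the motion is done:
- r.reach(position, orientation): joint-space move of the TCP to a pose.
- r.servo_line(position, rotation=None, speed=0.15): straight line of the TCP; rotation=None keeps the orientation; speed is the mean speed in m/s.
- r.move_joints(angles): joint-space move.
- r.let_go() and r.grab(squeeze=None): open the fingers fully, or close them until they stop; squeeze is the grip in N (None keeps the last).
- r.wait(seconds).
- r.inverse_kinematics(position, orientation): joint angles nearest the present ones, or None.
- r.sense(): the state.
- r.snapshot(name): name is "side" or "top"; returns a dict with "frame" (400x640x3 uint8, red, green, blue), "fx", "fy", "cx", "cy" (pixels), "R" (3x3) and "t" (3): a world point X has camera coordinates R X + t. Camera axes: x right, y down, z forward; pixel columns grow to the right and rows downward; lengths in m; the calibration is good to about 2 mm. A picture is of the moment at which its call begins. There is no depth.
A pose or a line that the arm cannot do raises r.IKError and nothing moves.
- r.hand_in(): hands the job in; it is judged then, once.
The state is a dict: "clock": time; "joints": joint angles; "joint_vel": joint speeds; "joint_torque": joint torques, N m; "tcp_pos": TCP position; "orientation": TCP orientation; "contact_force": force on the tool from outside, world axes, zero at the start; "torque": the same for the moment, N m; "opening": finger opening in m; "gripper_force": force on a finger pad.
Only numpy, scipy, OpenCV 4.12 (cv2) and the standard library are available. Lean on these libraries where they do the work, as an engineer would, in place of code of your own. Each camera call takes 0.05 s, during which the arm holds its last target. There are 200 camera calls.

### The job

Tidy the gemmologist's bench: set each of the four black instruments upright on the grey mat whose white silhouette has its shape and size, centred on the silhouette and, for the two long ones, lined up with it (either way round). Leave the amber crystal and the little gem jar where they stand.

Things in the scene. Friction and masses are not known exactly. Their poses are not given: they have to be found in the camera images.
- refractometer: Loose black block-shaped instrument, 100 long x 38 wide x 40 mm high, about 0.3 kg; a steel eyepiece 28 mm across sticks out 8 mm at its +x end, a steel hood on top. Straight parallel long sides to grip (38 mm apart, up to 34 mm high). Origin at the centre of the underside of its 100 x 38 mm outline; x along the length, y across, z up.
- tester: Loose slim black hand-held stone tester lying on its flat side, 110 long x 24 wide x 26 mm high, about 0.12 kg; body 84 mm long, from x = -55 to +29 mm, then a tapered steel tip to x = +55 mm. Parallel long sides 24 mm apart to grip. Origin at the centre of its 110 x 24 mm outline, at the height of its underside; x along the length towards the tip, y across, z up.
- magnifier: Loose round black stand magnifier, the wide one: 58 mm in diameter, 40 mm high, about 0.2 kg; steel rim and glass on top. Stands on its base, origin at the centre of its underside, z up.
- loupe: Loose round black loupe, the narrow one: 38 mm in diameter, 46 mm high, about 0.1 kg; steel rim and glass on top. Stands on its base, origin at the centre of its underside, z up.
- mat_refractometer: Fixed flat grey felt mat, 130 x 76 mm and 4 mm thick, lying on the board, its top 4 mm above the work surface. Origin: centre of its underside, the silhouette is centred on it; x runs along the 130 mm side, z up. All four mats are the same size; this one bears a flat white rectangle of 106 x 44 mm along x, the wider of the two rectangles: the place of the refractometer.
- mat_tester: Fixed flat grey felt mat, 130 x 76 mm and 4 mm thick, lying on the board, its top 4 mm above the work surface. Origin: centre of its underside, the silhouette is centred on it; x runs along the 130 mm side, z up. All four mats are the same size; this one bears a flat white rectangle of 116 x 28 mm along x, the slimmer of the two rectangles: the place of the tester.
- mat_magnifier: Fixed flat grey felt mat, 130 x 76 mm and 4 mm thick, lying on the board, its top 4 mm above the work surface. Origin: centre of its underside, the silhouette is centred on it; x runs along the 130 mm side, z up. All four mats are the same size; this one bears a flat white disc of 64 mm diameter, the larger of the two discs: the place of the magnifier.
- mat_loupe: Fixed flat grey felt mat, 130 x 76 mm and 4 mm thick, lying on the board, its top 4 mm above the work surface. Origin: centre of its underside, the silhouette is centred on it; x runs along the 130 mm side, z up. All four mats are the same size; this one bears a flat white disc of 43 mm diameter, the smaller of the two discs: the place of the loupe.
- crystal: Loose amber six-sided crystal, 26 mm across, 36 mm high, with a blunt point on top; a bystander to be left alone. Origin at the centre of its underside.
- gem_jar: Loose little round clear jar with a brass lid, 26 mm across, 27 mm high; a bystander to be left alone. Origin at the centre of its underside. (A small gold ring, 22 mm across, lies about too.)
There are look-alikes about, which are no part of the job. What is shaped like the tester but green is not meant.

How it is judged (in metres and radians):
At the end, for the whole second after the job is handed in: Each instrument rests released and still on its own mat: upright within 0.1 rad, underside 1 to 8 mm above the mat's underside, centre within 12 mm of the mat's centre; refractometer and tester lengthwise within 0.2 rad of the mat's length, either way round (horizontal distance between refractometer and mat_refractometer below 0.012 m and z of refractometer in the frame of mat_refractometer between 0.001 and 0.008 m and angle between each of refractometer, tester, magnifier, loupe's own z axis and vertical below 0.1 rad and linear speed of each of refractometer, tester, magnifier, loupe below 0.02 m/s and angular speed of each of refractometer, tester, magnifier, loupe below 0.2 rad/s and angle between the x axis of refractometer and the x axis of mat_refractometer, either way round below 0.2 rad and horizontal distance between tester and mat_tester below 0.012 m and z of tester in the frame of mat_tester between 0.001 and 0.008 m and angle between the x axis of tester and the x axis of mat_tester, either way round below 0.2 rad and horizontal distance between magnifier and mat_magnifier below 0.012 m and z of magnifier in the frame of mat_magnifier between 0.001 and 0.008 m and horizontal distance between loupe and mat_loupe below 0.012 m and z of loupe in the frame of mat_loupe between 0.001 and 0.008 m); the robot touches nothing.
It fails at once if the amber crystal is moved by more than 20 mm (distance of crystal from where it was at the start of the episode above 0.02 m).
It fails at once if the gem jar is moved by more than 20 mm (distance of gem_jar from where it was at the start of the episode above 0.02 m).
It also fails if it takes over 101 s, if anything falls off the work surface, if the arm or the gripper's body presses on something with over 40 N, if the wrist force passes 120 N, or if a joint passes its speed limit or range.

## Working session

There is one attempt and no reset: what is moved stays moved. The work goes in short steps, each a Python script; the robot and the scene stay as the last script left them, time stands still between calls to the robot, and variables do not carry over. Pictures are saved under pics/ and viewed, at most 14 in all, crops included, and the job is handed in when it is done.

```bash
mkdir -p pics; python3 - <<'E'
from station import r
import cv2,pickle
for n in("top","side"):
    s=r.snapshot(n); cv2.imwrite(f"pics/{n}0.png",s["frame"][:,:,::-1]); pickle.dump(s,open(n+"0.pkl","wb"))
    print(n,s["fx"],s["cx"],s["cy"],(-s["R"].T@s["t"]).round(3),s["R"].round(3).tolist())
E
```

```text
top 444.27014500624716 317.8975304179796 201.60991911676808 [0.256 0.106 1.073] [[0.016, -1.0, 0.013], [-0.981, -0.018, -0.193], [0.194, -0.009, -0.981]]
side 402.786546443873 322.6318414414825 199.54705487323807 [ 0.379 -0.828  0.735] [[0.994, -0.107, -0.001], [-0.066, -0.6, -0.797], [0.085, 0.793, -0.603]]
```

View pics/top0.png

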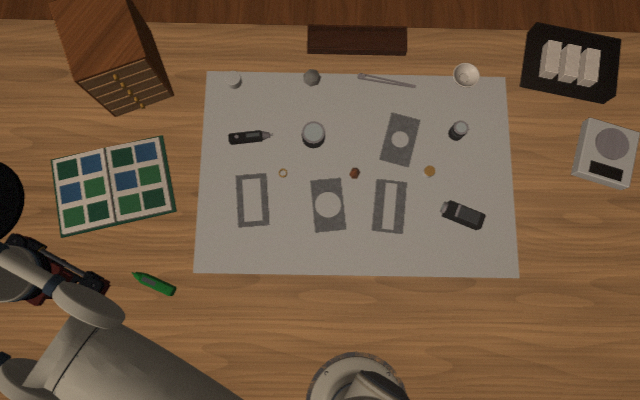

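View pics/side0.png

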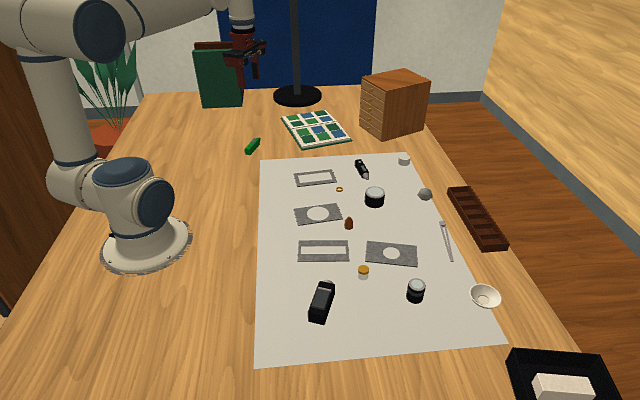

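The top view shows the tester at (250,137), magnifier at (314,134), loupe at (459,130) and refractometer at (463,215). The mats are: refractometer (252,200), magnifier (328,205), tester (390,206), loupe (400,139). The crystal is at (354,173) and the jar at (430,171). The side view confirms everything is upright.

```bash
cat > h.py <<'E'
import cv2,numpy as np,pickle
def ray(s,uv,z):
    uv=np.atleast_2d(uv).astype(float)
    d=np.c_[(uv[:,0]-s["cx"])/s["fx"],(uv[:,1]-s["cy"])/s["fy"],np.ones(len(uv))]@s["R"]
    c=-s["R"].T@s["t"]
    return (c+d*((z-c[2])/d[:,2])[:,None])[:,:2]
def proj(s,X):
    p=s["R"]@np.array(X)+s["t"]; return np.array([s["fx"]*p[0]/p[2]+s["cx"],s["fy"]*p[1]/p[2]+s["cy"]])
def rect(s,c,z):
    (x,y),(w,h),a=cv2.minAreaRect((ray(s,c.reshape(-1,2),z)*1000).astype(np.float32))
    if w<h: w,h,a=h,w,a+90
    return np.array([x,y]).round(1),(round(w,1),round(h,1)),round((a+90)%180-90,1)
E
python3 - <<'E'
from h import *
for n in("top","side"):
    s=pickle.load(open(n+"0.pkl","rb")); f=s["frame"]; v=f.max(2); 
    for kind,m,z,amin in(("mat",(v>60)&(v<125)&(np.ptp(f.astype(int),2)<25 if 0 else (f.max(2).astype(int)-f.min(2)<20)),.004,300),("dark",v<60,.02,60)):
        cs,hi=cv2.findContours(m.astype(np.uint8),cv2.RETR_CCOMP,cv2.CHAIN_APPROX_NONE)
        for i,c in enumerate(cs):
            a=cv2.contourArea(c)
            if a<150 : continue
            p,wh,ang=rect(s,c,z)
            if not(300<p[0]<720 and -350<p[1]<380) or wh[0]>200: continue
            M=cv2.moments(c); q=(M['m10']/M['m00'],M['m01']/M['m00'])
            print(n,kind,"hole" if hi[0,i,3]>=0 else "out",a,np.round(q),p,wh,ang,"cent",(ray(s,q,z)*1000).round(1))
s=pickle.load(open("top0.pkl","rb"));t=pickle.load(open("side0.pkl","rb"))
a=cv2.resize(s["frame"][60:250,190:520,::-1],None,fx=2.4,fy=2.4,interpolation=2);cv2.imwrite("pics/c1.png",a)
E
```

```text
top mat out 1594.0 [389. 206.] [459.9 -78.9] (132.1, 80.0) -5.8 cent [[459.  -78.5]]
top mat hole 546.5 [389. 206.] [460.5 -79. ] (119.8, 31.3) -5.8 cent [[459.6 -78.9]]
top mat out 1584.5 [328. 205.] [460.8  72.3] (131.9, 79.4) 6.5 cent [[459.8  72.1]]
top mat hole 540.0 [327. 204.] [461.5  72.4] (65.1, 64.6) -43.9 cent [[460.9  72.7]]
top mat out 1603.5 [252. 200.] [469.3 257.9] (132.0, 79.7) 5.8 cent [[468.2 257.4]]
top mat hole 779.5 [252. 200.] [469.3 258. ] (109.7, 47.4) 5.2 cent [[468.4 258.1]]
top mat out 392.5 [313. 132.] [643.3 113.1] (63.3, 63.1) -68.4 cent [[645.9 111.2]]
top mat hole 253.5 [313. 132.] [646.3 111.3] (47.9, 45.6) 1.2 cent [[646.8 111. ]]
top mat out 169.0 [460. 127.] [ 659.4 -256.2] (59.6, 41.2) -44.5 cent [[ 666.4 -263.6]]
top mat out 1466.5 [399. 139.] [ 631.9 -107.9] (132.6, 79.7) -15.4 cent [[ 630.9 -107.6]]
top mat hole 225.0 [400. 139.] [ 632.2 -107.8] (43.1, 43.0) 89.1 cent [[ 632.1 -107.8]]
top dark out 575.5 [465. 216.] [ 437.4 -255.5] (95.6, 44.6) 67.8 cent [[ 435.6 -258.2]]
top dark out 318.0 [245. 137.] [623.9 278. ] (84.0, 28.5) -82.1 cent [[6
[... 353 characters left out ...]
6 -86.2]]
side mat hole 415.5 [323. 250.] [458.5 -80.7] (122.1, 33.1) -6.2 cent [[459. -81.]]
side mat out 377.5 [317. 214.] [459.6  66.5] (131.4, 78.5) 6.5 cent [[458.9  65.2]]
side mat out 467.0 [315. 178.] [469.5 251.9] (128.8, 79.4) 5.6 cent [[468.  251.3]]
side mat hole 315.5 [314. 177.] [468.4 255.9] (114.4, 59.3) 5.9 cent [[468.  255.1]]
side dark out 185.5 [415. 295.] [ 646.5 -261.6] (49.8, 37.6) 64.8 cent [[ 645.4 -264.9]]
side dark out 733.0 [321. 303.] [ 436.8 -259.1] (114.0, 42.7) 67.9 cent [[ 435.8 -262.5]]
side dark hole 279.5 [321. 297.] [ 437.1 -246.3] (60.6, 33.8) 67.2 cent [[ 436.7 -246.9]]
side dark out 155.5 [374. 202.] [629.9  88.4] (61.6, 56.5) 78.6 cent [[626.4  84.2]]
```

View pics/c1.png

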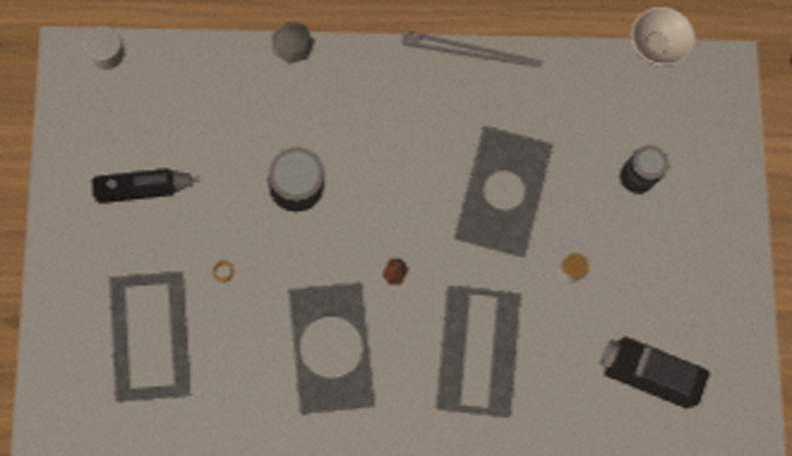

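The crop confirms which piece is which: tester tip pointing right, refractometer eyepiece pointing left. Next I triangulate the round pieces from their rims and pick the tester.

```bash
cat >> h.py <<'E'
from station import r
def pose(p,gz,yaw): return [p[0],p[1],gz+.163],[180,0,yaw]
def best_yaw(p,gz,a):
    c=[]
    for y in (a,a+180,a-180):
        q=r.inverse_kinematics(*pose(p,gz,y))
        if q is not None: c.append((abs(q[5]),y))
    return min(c)[1]
def pick(p,a,gz,squeeze,up=.10):
    y=best_yaw(p,gz,a)
    r.let_go() if r.sense()["opening"]<.08 else None
    r.reach(*pose(p,gz+up,y)); r.servo_line(pose(p,gz,y)[0],speed=.12)
    r.grab(squeeze); s=r.sense(); print("grip",round(s["opening"],4),s["gripper_force"],"t",round(s["clock"],1))
    r.servo_line(pose(p,gz+up,y)[0],speed=.15)
    return y
def place(p,a,gz,up=.10):
    y=best_yaw(p,gz,a)
    r.reach(*pose(p,gz+up,y)); s=r.sense(); print("carry",round(s["opening"],4),np.round(s["tcp_pos"],4))
    r.servo_line(pose(p,gz+.0045,y)[0],speed=.1)
    r.let_go(); r.servo_line(pose(p,gz+up,y)[0],speed=.2); print("t",round(r.sense()["clock"],1))
def off(p,a,d): a=np.radians(a); return [p[0]+d*np.cos(a),p[1]+d*np.sin(a)]
E
python3 - <<'E'
from h import *
s=pickle.load(open("top0.pkl","rb"));t=pickle.load(open("side0.pkl","rb"))
print("loupe",ray(s,(460.8,127.1),.046),ray(t,(416.3,284.5),.046))
print("mag",ray(s,(313.6,133),.04),ray(t,(374.7,190.5),.04))
print("cr,jar",ray(s,(354,173),.018),ray(s,(430,171),.02))
print(r.sense()["orientation"])
# tester: grip 10 mm behind origin; placed tip toward -x or +x at random, so offset sign follows the yaw change
c=(.624,.264);a=-82.1;d=-.010
y=pick(off(c,a,d),a,.022,20)
m=(.460,-.079);b=-5.8
y2=best_yaw(m,.022,b)
turn=y2-y; ax=a+turn           # tester axis direction after the turn
print("yaws",y,y2)
place(off(m,ax,d),b,.022)
E
```

```text
loupe [[ 0.6509925  -0.25033243]] [[ 0.64842423 -0.25614998]]
mag [[0.63050279 0.10967527]] [[0.63357806 0.11153897]]
cr,jar [[0.53732529 0.00872881]] [[ 0.5455222  -0.17807147]]
[-1.79899354e+02 -4.39798972e-03  1.53082410e+02]
grip 0.0237 19.999959468841553 t 3.7
yaws -262.1 -5.8
carry 0.0237 [ 0.4702 -0.0796  0.2849]
t 8.8
```

```bash
python3 - <<'E'
from h import *
y=pick((.436,-.2495),67.8,.023,30); place((.469,.258),5.6,.023)
pick((.632,.111),90,.022,20); place((.461,.0724),0,.022)
pick((.6495,-.2525),70,.026,15); place((.632,-.108),75,.026)
r.reach([.272,.535,.405],[180,0,153])
for n in("top","side"):
    s=r.snapshot(n);pickle.dump(s,open(n+"1.pkl","wb"))
    cv2.imwrite(f"pics/{n}1.png",cv2.resize(s["frame"][60:250,190:520,::-1] if n=="top" else s["frame"][130:330,220:520,::-1],None,fx=2.4,fy=2.4,interpolation=2))
E
```

```text
grip 0.0377 29.9998077750206 t 12.1
carry 0.0379 [0.4694 0.2572 0.2859]
t 17.4
grip 0.0576 20.0001659989357 t 20.1
carry 0.0576 [0.4611 0.0724 0.2847]
t 24.8
grip 0.0378 14.99989628791809 t 28.0
carry 0.0377 [ 0.6319 -0.1076  0.288 ]
t 32.1
```

View pics/top1.png

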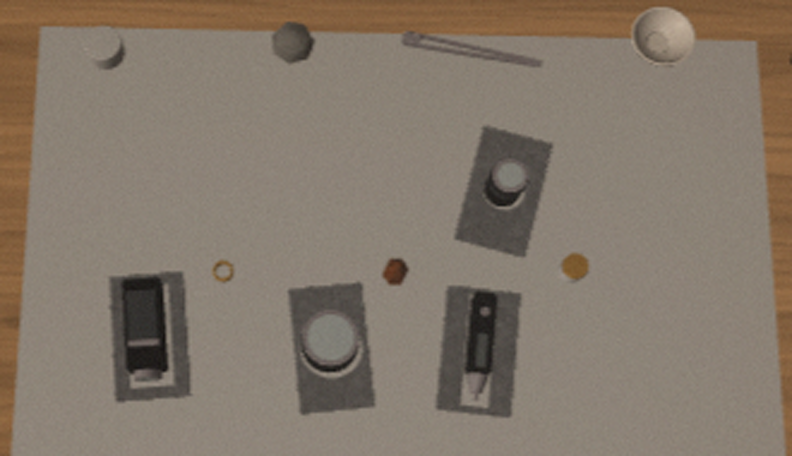

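View pics/side1.png

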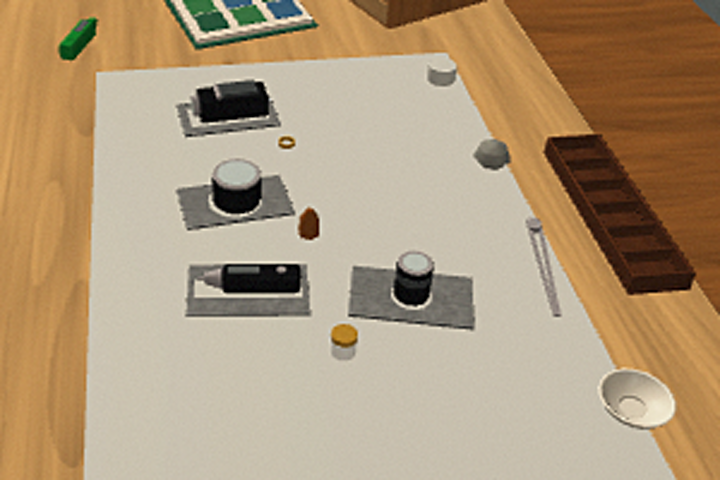

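Everything is upright on its own mat, and the crystal and jar are undisturbed. The refractometer (crop 147,330) looks a little far toward +x, so I measure the residuals.

```bash
python3 - <<'E'
from h import *
s=pickle.load(open("top1.pkl","rb"));t=pickle.load(open("side1.pkl","rb"))
T=lambda u,v,z:(ray(s,(190+u/2.4,60+v/2.4),z)[0]*1000).round(1)
S=lambda u,v,z:(ray(t,(220+u/2.4,130+v/2.4),z)[0]*1000).round(1)
print("refr far end top",T(142,278,.038),"eyepiece tip",T(148,380,.02))
print("tester tail",T(484,293,.030),"tip",T(476,399,.017),"side tail",S(300,278,.017),"tip",S(201,279,.017))
print("mag",T(330,338,.044),S(237,173.5,.044)," loupe",T(509,175,.05),S(414.5,263,.05))
for n,q,z in(("top",s,.02),("side",t,.02)):
    m=(q["frame"].max(2)<60).astype(np.uint8)
    for c in cv2.findContours(m,0,1)[0]:
        if 150<cv2.contourArea(c)<1500:
            p=rect(q,c,z)
            if p[1][0]<200 and 400<p[0][0]<700 and abs(p[0][1])<300: 
                w=ray(q,c.reshape(-1,2),z)*1000; print(n,p,w.min(0).round(),w.max(0).round())
E
```

```text
refr far end top [520.1 262.2] eyepiece tip [419.9 254.1]
tester tail [513.2 -81.4] tip [407.1 -74. ] side tail [515.6 -87.1] tip [410.4 -77.2]
mag [461.3  73.8] [463.6  67.6]  loupe [ 631.6 -105.1] [ 630.7 -112. ]
top (array([476.1, -79.4]), (83.3, 24.9), -5.8) [434. -94.] [518. -63.]
top (array([475.1, 261.6]), (101.6, 42.1), 5.7) [426. 237.] [527. 285.]
side (array([ 629.7, -114.3]), (52.4, 37.5), 71.7) [ 609. -140.] [655. -84.]
side (array([473.3, -84.1]), (84.5, 40.5), -6.2) [ 430. -108.] [515. -60.]
side (array([462.5,  58.6]), (62.8, 55.0), 85.4) [434.  27.] [492.  89.]
side (array([475.4, 259.7]), (97.0, 82.0), 5.5) [430. 216.] [523. 304.]
```

The tester, magnifier and loupe are within about 3 mm. The refractometer is about 5 mm too far along +x, so I nudge it back and re-check.

```bash
python3 - <<'E'
from h import *
p=(.470,.258);pick(p,5.6,.027,30,up=.06); place(off(p,5.6,-.0055),5.6,.023,up=.06)
r.reach([.272,.535,.405],[180,0,153])
s=r.snapshot("top");pickle.dump(s,open("top2.pkl","wb"))
a=cv2.resize(s["frame"][160:240,225:410,::-1],None,fx=4,fy=4,interpolation=2);cv2.imwrite("pics/top2.png",a)
m=(s["frame"].max(2)<60).astype(np.uint8)
for c in cv2.findContours(m,0,1)[0]:
    if 400<cv2.contourArea(c)<1500: print(rect(s,c,.02))
print(r.sense()["clock"])
E
```

```text
grip 0.0382 29.999740719795227 t 37.7
carry 0.0377 [0.4639 0.2572 0.244 ]
t 40.5
(array([ 51.1, -60.5]), (120.5, 27.7), 59.3)
(array([ 60.7, 732.8]), (170.1, 62.6), 66.7)
(array([263.8, 797.8]), (72.0, 61.4), 8.7)
(array([471.2, 260.5]), (98.3, 41.3), 5.4)
(array([458.9, 831.3]), (187.8, 54.4), 8.7)
(array([827.6, 624.1]), (300.4, 217.4), 23.0)
41.975
```

View pics/top2.png

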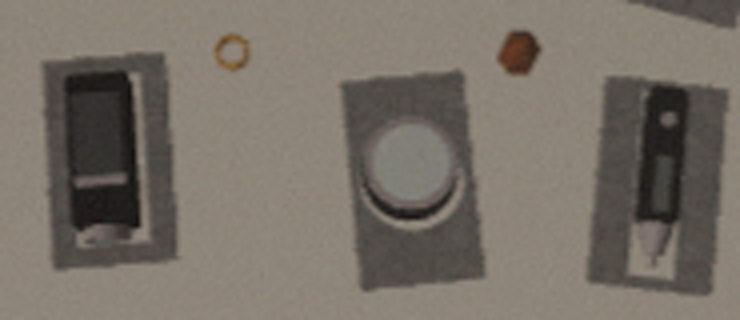

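The picture shows the refractometer (crop 102,155) centred along its silhouette, and the others unchanged.

```bash
python3 -c "
from station import r
print(r.hand_in())"
```

```text
the job is handed in; nothing more can be done
None
```

I handed the job in at about 42 s of the 101 s allowed: by the camera images all four instruments stand upright on their own mats within about 5 mm of centre, and the crystal and gem jar look unmoved; the hand-in gave no verdict.

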